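Seat a gauge rod in a pair of V-blocks and hold it pressed down

ROBOT

A 6-joint arm with a two-finger parallel gripper is mounted at the origin on a cart in front of the work surface, level with it; the furniture and walls round the work are solid. World frame = base frame: x ahead of the robot, y to its left, z up, the work surface at z = 0. Lengths are in m, angles in rad, forces in N, time in s.
With the tool pointing down it reaches from about 0.25 to 0.725 m from the base axis. Payload 4 kg.
Tool frame: the origin (TCP) lies between the finger pads; the fingertips stand 8 mm ahead of it and the grasp point (between the pads) lies 11 mm behind it (manip.tips_ahead is the distance from the TCP to the fingertips, in m); z points along the fingers, y is the direction in which the jaws open and shut (so a half turn about z gives the same grasp; the last joint's range is limited). The gripper opens to 85 mm and grips with 20 to 120 N. Pads are 22 mm wide; open, the fingers measure 114 mm over their backs; the gripper's body (76 mm by 85 mm) begins 54 mm behind the grasp point. The pads swing forward as they close: fully open they stand 13 mm farther back than shut.
Start: joints at [1.237, 0.241, 0.005, 1.335, 0, 1.571], TCP at [0.164, 0.472, 0.239] pointing down, gripper open.
Joint ranges: [-2.72, 2.72], [-1.05, 1.87], [-1.09, 1.28], [-1.99, 2.15], [-1.42, 1.44], [-3.14, 3.14]. Speed limits (rad/s): [2.79, 2.79, 3.14, 3.14, 3.14, 3.14].

INTERFACE

Orientations are given as a unit quaternion [x, y, z, w].
In Python, from plant import manip gives the robot as it stands.
- The arm moves only by the tool send_rows, never from a script. Its arguments are lists of equal length, an entry for each row: "angular": the turn, a rotation vector about the tool's x, y, z in units of 5 degrees (1.0 is 5 degrees), a list of three; "translation": the shift along the tool's x, y, z in units of 25 mm (1.0 is 25 mm), a list of three; "fingers": the finger opening in mm, from 0 to 85.4. In form: {"angular": [[wx, wy, wz], ...], "translation": [[dx, dy, dz], ...], "fingers": [fingers, ...]}. A call has 1 to 12 rows; each row shifts and turns the pose as measured when the row begins, along the tool's axes as they then stand; what a row does not reach is not made up. A row lasts 1/12 s, in which the tool goes at most 41.7 mm and 7.16 degrees, less where a joint would pass 70% of its speed; a pose out of reach is approached as far as the arm can. A call is refused whole if a number of a shift passes 1 or a number of a turn 1, either way. A call with a gripper value outside its range is refused whole. The fingers move at their own pace and stop on an object; "grip_force" is the grip in N (left out, the last holds). Time passes only in rows, so rows that do not move let the fingers close. It gives the time, the measured TCP pose, the force and the opening at its end, in the units of the state.
- manip.get_obs(): the state, without advancing time (a new reading comes with each control period).
- manip.get_image(name): name is "scene" or "side" or "wrist"; returns a dict with "frame" (384x512x3 uint8, red, green, blue), "fx", "fy", "cx", "cy" (pixels), "distortion" ([k1, k2, p1, p2, k3] as OpenCV has them; the pictures are not rectified), "world_from_camera" (4x4, takes a point from camera to world coordinates). Camera axes: x right, y up, looking along -z (the intrinsics and any distortion apply to the point x, -y, -z); pixel columns grow to the right and rows downward; lengths in m; the calibration is good to about 2 mm. A picture is of the moment at which its call begins. There is no depth.
- manip.hand_in(): hands the job in, once; it reports no verdict.
The state is a dict: "t": time; "qpos": joint angles; "qvel": joint speeds; "effort": joint torques, N m; "tcp_pos": TCP position; "tool_rot": TCP orientation; "ft_force": force on the tool from outside, world axes, zero at the start; "torque": the same for the moment, N m; "width": finger opening in m.
Only numpy, scipy, OpenCV 4.12 (cv2) and the standard library are available. Lean on these libraries where they do the work, as an engineer would, in place of code of your own. Each camera call takes 0.05 s, during which the arm holds its last target.

TASK

Pick up the longer of the two steel rods that lie loose on the open worktop, and lay it in the grooves of the two V-blocks on the plate so that it bridges both blocks about evenly. Press it gently straight down, with about 10 N, so that it bears on both flanks of both grooves, and finish like that, without letting up: the gripper is still on the rod, holding it pressed into the grooves (gripping it or bearing down on top of it, as you like). Leave the short rod, the vial and the screwdriver where they are.

Things in the scene. Friction and masses are not known exactly. Their poses are not given: they have to be found in the camera images.
- rod_centre (a point): Centre of the rod to be seated: a plain grey steel cylinder, diameter 20 mm, length 144 mm, about 0.33 kg, lying loose on the worktop (it can roll). The point lies on its axis, half-way along (10 mm above the worktop at the start). Its y axis runs along the rod, either way round; its x and z axes turn as the rod rolls.
- rod: The same rod; the origin lies on its surface half-way along, 10 mm from its axis, and turns about the axis as the rod rolls. Use rod_centre for grasping.
- rod_seat (a point): Where rod_centre belongs: on the common axis of the two grooves, midway between the blocks, where the rod's axis lies when it is down on both flanks of both grooves; 50.8 mm above the worktop, true to 1 mm. y runs level along the grooves, x level across them, z up. The grooves are 90 degree Vs, 25 mm wide at the mouth, 12 mm deep; a seated rod's axis lies 2 mm above the block tops.
- plate: Flat grey reference plate, 134 mm in x by 198 mm in y by 15 mm high, flat on the worktop and immovable; origin at the centre of its underside, z up. It carries the two V-blocks. A rod let go just above the grooves settles into them by itself; one held stiffly off-centre may bear on one flank only. The plate and blocks do not give way.
- v_block_a: One of two alike steel V-blocks fixed on the plate, at its +y end: 44 mm long along the groove (plate y), 36 mm wide, 34 mm high, top 49 mm above the worktop. Origin at the centre of its underside, 57 mm from the plate's middle; own x along the groove. Between the blocks is a free gap 70 mm long, open down to the plate, where fingers gripping the rod round its middle fit.
- v_block_b: The other V-block, the same, at the plate's -y end, 57 mm from the middle.
- short_rod_centre (a point): Centre of the short rod, which is to be left alone: same diameter 20 mm, only 52 mm long, y along the rod.
- vial: Small white screw-top vial standing upright, diameter 24 mm, 54 mm high, origin at the centre of its underside; leave alone.
- screwdriver: Screwdriver with a red handle, 148 mm long along its y axis, 16 mm thick, origin at the centre of its underside; leave alone.

How it is judged:
By the outcome, as a careful person would: the job done as asked, in the order asked, and still so for the second after the job is handed in, while the arm keeps its last pose, push and grip.
It also fails if it takes over 56 s, if anything falls off the work surface, if the arm or the gripper's body presses on something with over 40 N, if the wrist force passes 120 N, or if a joint passes its speed limit or range.

## Working session

There is one attempt and no reset: what is moved stays moved. The work goes in short steps, Python scripts to look and compute and a tool call to move; the robot and the scene stay as the last step left them, time stands still between calls to the robot, and variables do not carry over. Pictures are saved under pics/ and viewed, and the job is handed in when it is done.

Besides the shell and the picture viewer there is one more tool, called after "Call:" in YAML: its name, and indented under it one key for each argument. send_rows: Moves the arm, as the interface text tells. Its arguments: {"type":"object","properties":{"angular":{"type":"array","items":{"type":"array","items":{"type":"number"}}},"translation":{"type":"array","items":{"type":"array","items":{"type":"number"}}},"fingers":{"type":"array","items":{"type":"number"}},"grip_force":{"type":"number"}},"required":["angular","translation","fingers"]}

```bash
mkdir -p pics; ls; python3 - <<'E'
from plant import manip
import cv2,json
import numpy as np
o=manip.get_obs();print(o)
for n in ["scene","side","wrist"]:
    d=manip.get_image(n)
    cv2.imwrite(f"pics/{n}0.png",d["frame"][:,:,::-1])
    np.savez(f"pics/{n}0.npz",**d)
    print(n,d["fx"],d["fy"],d["cx"],d["cy"],d["distortion"]);print(np.round(d["world_from_camera"],3))
E
```

```text
pics
{'t': 0.0, 'qpos': array([ 1.23700657e+00,  2.41416035e-01,  3.71912937e-03,  1.33518186e+00,
       -7.30502928e-06,  1.57082977e+00]), 'qvel': array([-0.00050706,  0.00063196, -0.0004773 , -0.00122532, -0.00135712,
        0.00026977]), 'effort': array([-1.98342525e-03, -3.72312570e+01,  2.52410209e+01,  1.68631616e-02,
       -1.41901978e-04, -2.42201429e-05]), 'tcp_pos': array([0.16361485, 0.47182581, 0.23840946]), 'tool_rot': array([ 1.66137571e-01,  9.86102035e-01, -1.02735914e-03, -1.69349235e-04]), 'ft_force': array([ 0.25857672,  0.25228561, -0.06730254]), 'torque': array([ 0.00636393, -0.01475213,  0.0137772 ]), 'width': 0.08507897593891348}
scene 380.35399560901146 380.35399560901146 253.98701917789447 191.61222317099427 [-0.11758295  0.          0.          0.          0.        ]
[[ 0.889  0.343 -0.304  0.182]
 [-0.458  0.653 -0.602 -0.741]
 [-0.008  0.675  0.738  0.955]
 [ 0.     0.     0.     1.   ]]
side 347.5937662160292 347.5937662160292 248.28645026179862 192.22185361360428 [-0.01582952  0.          0.          0.          0.        ]
[[ 0.887  0.249 -0.39   0.129]
 [-0.462  0.514 -0.723 -0.791]
 [ 0.021  0.821  0.571  0.678]
 [ 0.     0.     0.     1.   ]]
wrist 315.8723321890234 315.8723321890234 257.4865313715243 196.06256278851194 [-0.04659491  0.          0.          0.          0.        ]
[[ 0.328 -0.912 -0.246  0.101]
 [ 0.945  0.316  0.088  0.495]
 [-0.003 -0.261  0.965  0.373]
 [ 0.     0.     0.     1.   ]]
```

View pics/scene0.png

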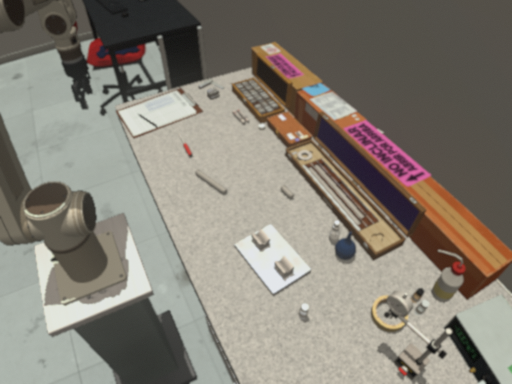

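View pics/side0.png

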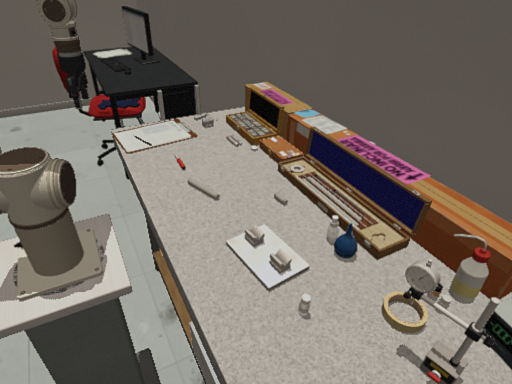

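View pics/wrist0.png

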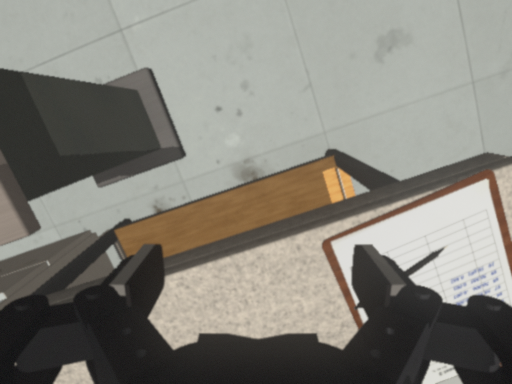

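The scene view shows the long rod near (211,181), the short rod at (288,191), the plate with blocks at (260,240) and (284,266), the vial at (304,310) and the screwdriver at (187,150). Next I'll zoom in.

```bash
cat > h.py <<'E'
import numpy as np, cv2
def K(d): return np.array([[d["fx"],0,d["cx"]],[0,d["fy"],d["cy"]],[0,0,1.]])
def ray(d,uv):
    p=cv2.undistortPoints(np.array(uv,float).reshape(-1,1,2),K(d),np.array(d["distortion"],float)).reshape(-1,2)
    T=np.array(d["world_from_camera"]); c=np.c_[p[:,0],-p[:,1],-np.ones(len(p))]
    return T[:3,3],c@T[:3,:3].T
def onz(d,uv,z):
    o,r=ray(d,uv); return o+r*((z-o[2])/r[:,2])[:,None]
def proj(d,P):
    T=np.array(d["world_from_camera"]); c=(np.array(P,float).reshape(-1,3)-T[:3,3])@T[:3,:3]
    return cv2.projectPoints(np.c_[c[:,0],-c[:,1],-c[:,2]],np.zeros(3),np.zeros(3),K(d),np.array(d["distortion"],float))[0].reshape(-1,2)
E
python3 - <<'E'
from h import *
for n,(x,y,w,h) in {"scene":(170,135,150,165),"side":(165,145,155,155)}.items():
    im=cv2.imread(f"pics/{n}0.png")[y:y+h,x:x+w]
    cv2.imwrite(f"pics/{n}0z.png",cv2.resize(im,None,fx=3.6,fy=3.6,interpolation=cv2.INTER_CUBIC))
d=np.load("pics/scene0.npz"); 
print(onz(d,[[196,171],[226,192],[236,243],[268,226],[310,269],[276,291]],0.01)); 
d=np.load("pics/side0.npz"); print(onz(d,[[188,180],[218,197],[227,240],[261,227],[307,267],[268,285]],0.01))
E
```

```text
[[ 0.43379219  0.21478466  0.01      ]
 [ 0.48671537  0.07268916  0.01      ]
 [ 0.42726252 -0.1303674   0.01      ]
 [ 0.54314104 -0.11870364  0.01      ]
 [ 0.57535438 -0.3097332   0.01      ]
 [ 0.45547829 -0.32490096  0.01      ]]
[[ 0.42865743  0.21328535  0.01      ]
 [ 0.48258745  0.07280001  0.01      ]
 [ 0.42272209 -0.12839086  0.01      ]
 [ 0.53581759 -0.12171736  0.01      ]
 [ 0.56519709 -0.31262577  0.01      ]
 [ 0.44518316 -0.31846119  0.01      ]]
```

View pics/scene0z.png

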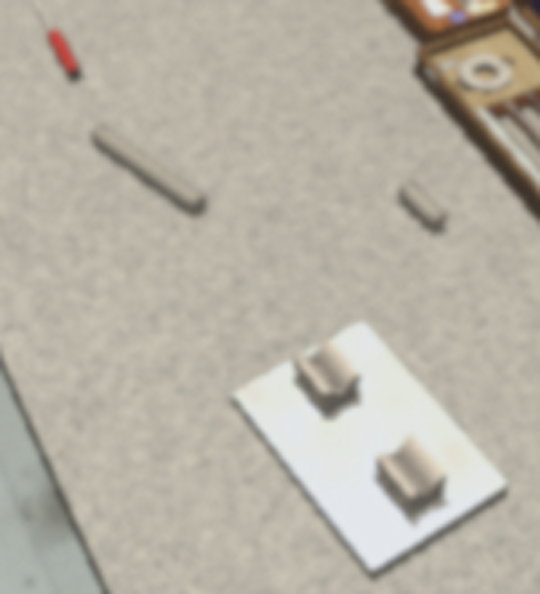

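View pics/side0z.png

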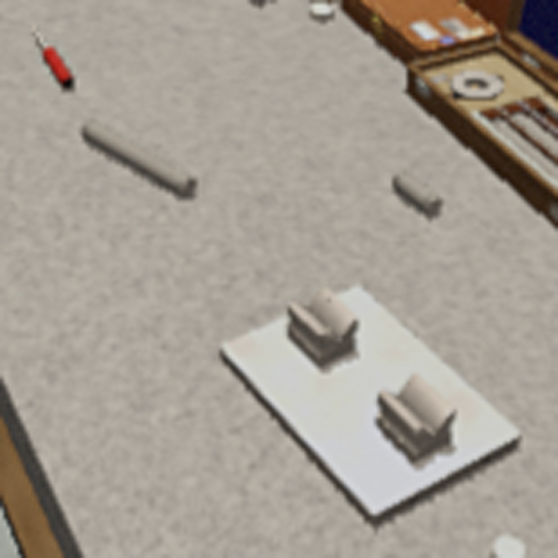

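```bash
cat > plan.py <<'E'
import numpy as np,sys
from scipy.spatial.transform import Rotation as R
from plant import manip
def plan(target,xang,n,open_=85,p0=None,R0=None):
    """target xyz, tool x heading deg (mod 180 nearest), tool down; prints rows"""
    o=manip.get_obs(); p=np.array(o["tcp_pos"]); r=R.from_quat(o["tool_rot"])
    x=r.apply([1,0,0]); cur=np.degrees(np.arctan2(x[1],x[0]))
    a=cur+((xang-cur+90)%180-90); a=np.radians(a)
    X=np.array([np.cos(a),np.sin(a),0]);Z=np.array([0,0,-1.]);Y=np.cross(Z,X)
    rt=R.from_matrix(np.c_[X,Y,Z]); w=(r.inv()*rt).as_rotvec()
    tr=[];an=[]
    for i in range(n):
        ri=r*R.from_rotvec(w*i/n)
        tr.append([round(float(v),2) for v in ri.inv().apply((np.array(target)-p)/n)/0.025]); an.append([round(float(v),2) for v in np.degrees(w)/n/5])
    print("cur",p,cur,"q",np.round(o["qpos"],2),"w",o["width"],"F",np.round(o["ft_force"],2)); print("tr",tr);print("an",an); print("max",np.abs(tr).max(),np.abs(an).max())
E
python3 -c "
from plan import *
print(manip.tips_ahead)
plan([.458,.143,.2],110.5,18)"
```

```text
0.008
cur [0.16366735 0.47195611 0.23860412] 160.87494383428816 q [ 1.24  0.24  0.    1.34 -0.    1.57] w 0.08535562407428902 F [-0.07 -0.93 -0.19]
tr [[-0.86, -0.48, 0.09], [-0.88, -0.43, 0.09], [-0.9, -0.39, 0.09], [-0.92, -0.35, 0.09], [-0.93, -0.3, 0.09], [-0.95, -0.25, 0.09], [-0.96, -0.21, 0.09], [-0.97, -0.16, 0.09], [-0.97, -0.11, 0.09], [-0.98, -0.07, 0.09], [-0.98, -0.02, 0.09], [-0.98, 0.03, 0.09], [-0.98, 0.08, 0.09], [-0.97, 0.13, 0.09], [-0.97, 0.17, 0.09], [-0.96, 0.22, 0.09], [-0.94, 0.27, 0.09], [-0.93, 0.31, 0.09]]
an [[-0.0, 0.0, 0.56], [-0.0, 0.0, 0.56], [-0.0, 0.0, 0.56], [-0.0, 0.0, 0.56], [-0.0, 0.0, 0.56], [-0.0, 0.0, 0.56], [-0.0, 0.0, 0.56], [-0.0, 0.0, 0.56], [-0.0, 0.0, 0.56], [-0.0, 0.0, 0.56], [-0.0, 0.0, 0.56], [-0.0, 0.0, 0.56], [-0.0, 0.0, 0.56], [-0.0, 0.0, 0.56], [-0.0, 0.0, 0.56], [-0.0, 0.0, 0.56], [-0.0, 0.0, 0.56], [-0.0, 0.0, 0.56]]
max 0.98 0.56
```

Call:
send_rows:
  angular:
    - [0, 0, 0.56]
    - [0, 0, 0.56]
    - [0, 0, 0.56]
    - [0, 0, 0.56]
    - [0, 0, 0.56]
    - [0, 0, 0.56]
    - [0, 0, 0.56]
    - [0, 0, 0.56]
    - [0, 0, 0.56]
    - [0, 0, 0.56]
    - [0, 0, 0.56]
    - [0, 0, 0.56]
  translation:
    - [-0.86, -0.48, 0.09]
    - [-0.88, -0.43, 0.09]
    - [-0.9, -0.39, 0.09]
    - [-0.92, -0.35, 0.09]
    - [-0.93, -0.3, 0.09]
    - [-0.95, -0.25, 0.09]
    - [-0.96, -0.21, 0.09]
    - [-0.97, -0.16, 0.09]
    - [-0.97, -0.11, 0.09]
    - [-0.98, -0.07, 0.09]
    - [-0.98, -0.02, 0.09]
    - [-0.98, 0.03, 0.09]
  fingers: [85, 85, 85, 85, 85, 85, 85, 85, 85, 85, 85, 85]

```text
t: 1.15
tcp_pos: [0.3614, 0.2433, 0.2069]
tool_rot: [0.452, 0.892, -0.003, -0.001]
ft_force: [-0.5, 0.3, -1.3]
width: 0.0848
```

```bash
python3 -c "
from plan import *
plan([.458,.143,.19],110.5,10)"
```

```text
cur [0.3614184  0.2432971  0.20685663] 126.31000827086282 q [ 0.59  0.14 -0.21  1.23 -0.    1.53] w 0.08484904042494362 F [-0.52  0.31 -1.33]
tr [[-0.55, 0.07, 0.07], [-0.55, 0.09, 0.07], [-0.55, 0.1, 0.07], [-0.54, 0.12, 0.07], [-0.54, 0.13, 0.07], [-0.54, 0.15, 0.07], [-0.53, 0.16, 0.07], [-0.53, 0.18, 0.07], [-0.52, 0.19, 0.07], [-0.52, 0.21, 0.07]]
an [[-0.01, 0.0, 0.32], [-0.01, 0.0, 0.32], [-0.01, 0.0, 0.32], [-0.01, 0.0, 0.32], [-0.01, 0.0, 0.32], [-0.01, 0.0, 0.32], [-0.01, 0.0, 0.32], [-0.01, 0.0, 0.32], [-0.01, 0.0, 0.32], [-0.01, 0.0, 0.32]]
max 0.55 0.32
```

Call:
send_rows:
  angular:
    - [-0.01, 0, 0.32]
    - [-0.01, 0, 0.32]
    - [-0.01, 0, 0.32]
    - [-0.01, 0, 0.32]
    - [-0.01, 0, 0.32]
    - [-0.01, 0, 0.32]
    - [-0.01, 0, 0.32]
    - [-0.01, 0, 0.32]
    - [-0.01, 0, 0.32]
    - [-0.01, 0, 0.32]
    - [0, 0, 0]
  translation:
    - [-0.55, 0.07, 0.07]
    - [-0.55, 0.09, 0.07]
    - [-0.55, 0.1, 0.07]
    - [-0.54, 0.12, 0.07]
    - [-0.54, 0.13, 0.07]
    - [-0.54, 0.15, 0.07]
    - [-0.53, 0.16, 0.07]
    - [-0.53, 0.18, 0.07]
    - [-0.52, 0.19, 0.07]
    - [-0.52, 0.21, 0.07]
    - [0, 0, 0]
  fingers: [85, 85, 85, 85, 85, 85, 85, 85, 85, 85, 85]

```text
t: 2.07
tcp_pos: [0.4607, 0.1305, 0.1848]
tool_rot: [0.581, 0.814, -0.003, -0.0]
ft_force: [0.5, -0.4, -1.0]
width: 0.0851
```

```bash
cat > snap.py <<'E'
import sys,cv2,numpy as np
from plant import manip
n,t=sys.argv[1:3]
d=manip.get_image(n); np.savez(f"pics/{n}{t}.npz",**d); cv2.imwrite(f"pics/{n}{t}.png",d["frame"][:,:,::-1])
E
python3 snap.py wrist 1; python3 -c "
from plan import *
plan([.458,.143,.19],110.5,10)"|head -1
```

```text
cur [0.45992612 0.13113642 0.18482253] 109.00603668393039 q [ 0.28  0.23 -0.15  1.19 -0.    1.52] w 0.08500311424404154 F [ 0.99 -0.25  0.17]
```

View pics/wrist1.png

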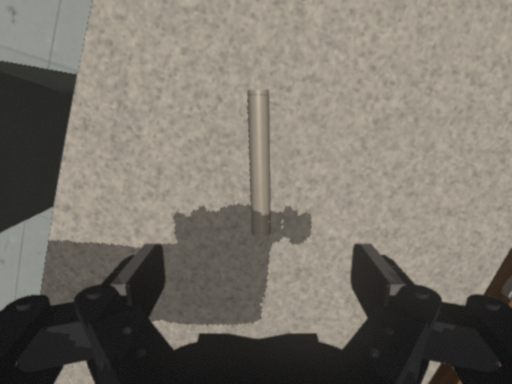

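The rod runs from (258.5,90) to (261,235) in the wrist view. It lies almost parallel to tool x.

```bash
python3 - <<'E'
from h import *
d=np.load("pics/wrist1.npz")
im=d["frame"].astype(int)
for r in (100,130,160,190,220): print(r,[int(x) for x in im[r,240:280].mean(1)])
e=onz(d,[[258.5,90],[261.3,235]],0.012);print(e,e.mean(0),np.linalg.norm(e[0]-e[1]),np.degrees(np.arctan2(*(e[0]-e[1])[1::-1])))
ds=np.load("pics/scene0.npz");
for dd in ("scene0","side0"):
  print(proj(np.load(f"pics/{dd}.npz"),e))
# axis line model fit
def model(p,d):
    x,y,a,=p; u=np.array([np.cos(a),np.sin(a),0]);v=np.array([-u[1],u[0],0])
    c=np.array([x,y,.01]); t=np.linspace(0,2*np.pi,40)
    return [c+s*.072*u+.01*(np.outer(np.cos(t),v)+np.outer(np.sin(t),[0,0,1])) for s in(1,-1)]
m=e.mean(0);a=np.arctan2(*(e[0]-e[1])[1::-1])
for P in model((m[0],m[1],a),d):
    q=proj(d,P);print(q.min(0),q.max(0))
E
```

```text
100 [154, 154, 156, 158, 161, 162, 152, 112, 91, 101, 112, 121, 127, 133, 136, 144, 156, 168, 175, 169, 159, 148, 141, 136, 130, 122, 114, 106, 106, 131, 155, 160, 160, 157, 155, 155, 156, 156, 155, 154]
130 [152, 149, 149, 148, 147, 145, 142, 134, 103, 92, 103, 113, 122, 128, 133, 137, 145, 155, 164, 166, 160, 150, 141, 135, 129, 126, 120, 110, 103, 116, 138, 145, 148, 148, 146, 143, 142, 142, 147, 151]
160 [159, 161, 160, 158, 154, 152, 156, 158, 152, 128, 105, 105, 114, 122, 130, 136, 142, 150, 155, 161, 159, 153, 143, 134, 132, 127, 121, 113, 103, 108, 142, 151, 150, 148, 149, 148, 147, 149, 151, 154]
190 [150, 145, 141, 137, 132, 131, 131, 134, 137, 132, 100, 95, 104, 115, 122, 129, 131, 136, 142, 151, 153, 151, 144, 138, 135, 131, 124, 116, 107, 100, 110, 136, 145, 149, 150, 151, 151, 154, 155, 158]
220 [92, 92, 92, 91, 92, 90, 91, 93, 92, 92, 86, 77, 73, 75, 78, 83, 84, 85, 87, 89, 89, 91, 92, 89, 85, 83, 79, 77, 79, 80, 77, 87, 95, 97, 95, 94, 91, 88, 86, 87]
[[0.43310704 0.21081993 0.012     ]
 [0.48266258 0.07546201 0.012     ]] [0.45788481 0.14314097 0.012     ] 0.1441440842157578 110.10805541465021
[[196.15880139 171.35294873]
 [224.52668201 191.4741962 ]]
[[189.39636874 179.56670591]
 [217.68049476 196.07679318]]
[247.79594857  89.51730847] [269.21972216  90.85556125]
[251.76753379 230.66573807] [270.81134542 237.94152029]
```

```bash
python3 -c "
from plan import *
plan([.4578,.1432,.06],110.1,8)"
```

```text
cur [0.45992612 0.13113642 0.18482253] 109.00603668393039 q [ 0.28  0.23 -0.15  1.19 -0.    1.52] w 0.08500311424404154 F [ 0.99 -0.25  0.17]
tr [[0.06, 0.01, 0.62], [0.06, 0.01, 0.62], [0.06, 0.01, 0.62], [0.06, 0.01, 0.62], [0.06, 0.01, 0.62], [0.06, 0.01, 0.62], [0.06, 0.01, 0.62], [0.06, 0.01, 0.62]]
an [[-0.01, 0.0, -0.03], [-0.01, 0.0, -0.03], [-0.01, 0.0, -0.03], [-0.01, 0.0, -0.03], [-0.01, 0.0, -0.03], [-0.01, 0.0, -0.03], [-0.01, 0.0, -0.03], [-0.01, 0.0, -0.03]]
max 0.62 0.03
```

Call:
send_rows:
  angular:
    - [-0.01, 0, -0.03]
    - [-0.01, 0, -0.03]
    - [-0.01, 0, -0.03]
    - [-0.01, 0, -0.03]
    - [-0.01, 0, -0.03]
    - [-0.01, 0, -0.03]
    - [-0.01, 0, -0.03]
    - [-0.01, 0, -0.03]
    - [0, 0, 0]
    - [0, 0, 0]
  translation:
    - [0.06, 0.01, 0.62]
    - [0.06, 0.01, 0.62]
    - [0.06, 0.01, 0.62]
    - [0.06, 0.01, 0.62]
    - [0.06, 0.01, 0.62]
    - [0.06, 0.01, 0.62]
    - [0.06, 0.01, 0.62]
    - [0.06, 0.01, 0.62]
    - [0, 0, 0]
    - [0, 0, 0]
  fingers: [60, 50, 50, 50, 50, 50, 50, 50, 50, 50]
  grip_force: 50

```text
t: 2.95
tcp_pos: [0.4528, 0.1485, 0.0571]
tool_rot: [0.567, 0.824, 0.001, -0.0]
ft_force: [0.2, 0.1, 0.4]
width: 0.0501
```

```bash
python3 snap.py wrist 2; python3 -c "
from plan import *
plan([.4578,.1432,.012],110.1,5)"
```

```text
cur [0.45257049 0.14847092 0.05717655] 110.89149252578693 q [ 0.32  0.36 -0.35  0.86  0.    1.52] w 0.0501446793930476 F [-0.69 -0.11 -1.14]
tr [[-0.05, 0.02, 0.36], [-0.05, 0.02, 0.36], [-0.05, 0.02, 0.36], [-0.05, 0.02, 0.36], [-0.05, 0.02, 0.36]]
an [[0.0, -0.0, 0.03], [0.0, -0.0, 0.03], [0.0, -0.0, 0.03], [0.0, -0.0, 0.03], [0.0, -0.0, 0.03]]
max 0.36 0.03
```

View pics/wrist2.png

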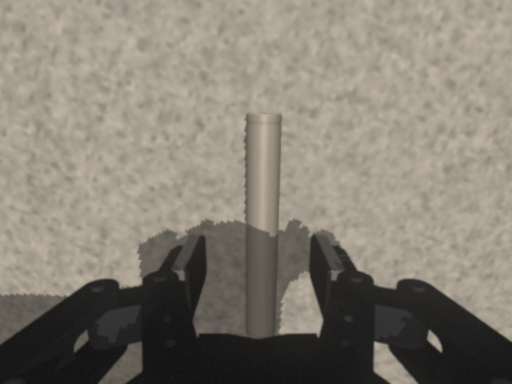

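The rod lies between the fingers, with its far end at (263,115), and it is centred. I'll descend.

```bash
python3 - <<'E'
from h import *
d=np.load("pics/wrist2.npz")
print(onz(d,[[263.5,115],[262.3,225]],0.012))
E
```

```text
[[0.4328163  0.21022683 0.012     ]
 [0.45538636 0.14985356 0.012     ]]
```

Call:
send_rows:
  angular:
    - [0, 0, 0.03]
    - [0, 0, 0.03]
    - [0, 0, 0.03]
    - [0, 0, 0.03]
    - [0, 0, 0.03]
    - [0, 0, 0]
  translation:
    - [-0.06, 0.02, 0.36]
    - [-0.06, 0.02, 0.36]
    - [-0.06, 0.02, 0.36]
    - [-0.06, 0.02, 0.35]
    - [-0.06, 0.02, 0.3]
    - [0, 0, 0]
  fingers: [50, 50, 50, 50, 50, 50]

```text
t: 3.5
tcp_pos: [0.461, 0.1429, 0.0133]
tool_rot: [0.573, 0.82, 0.003, 0.002]
ft_force: [0.3, -0.7, -0.4]
width: 0.05
```

```bash
python3 -c "
from plan import *
plan([.4578,.1432,.012],110.1,2)"
```

```text
cur [0.46095948 0.14289735 0.01326732] 110.09094207986455 q [ 0.3   0.43 -0.39  0.75  0.    1.52] w 0.049982250741160826 F [ 0.28 -0.66 -0.44]
tr [[0.03, -0.06, 0.02], [0.03, -0.06, 0.03]]
an [[0.04, -0.01, -0.0], [0.04, -0.01, -0.0]]
max 0.06 0.04
```

Call:
send_rows:
  angular:
    - [0.04, 0, 0]
    - [0.04, 0, 0]
    - [0, 0, 0]
    - [0, 0, 0]
    - [0, 0, 0]
    - [0, 0, 0]
    - [0, 0, 0]
    - [0, 0, 0]
    - [0, 0, 0]
    - [0, 0, 0]
    - [0, 0, 0]
    - [0, 0, 0]
  translation:
    - [0.03, -0.06, 0.03]
    - [0.03, -0.06, 0.03]
    - [0, 0, 0]
    - [0, 0, 0]
    - [0, 0, 0]
    - [0, 0, 0]
    - [0, 0, 0]
    - [0, 0, 0]
    - [0, 0, 0]
    - [0, 0, 0]
    - [0, 0, 0]
    - [0, 0, 0]
  fingers: [50, 40, 30, 26, 22, 18, 14, 10, 10, 10, 10, 10]
  grip_force: 50

```text
t: 4.5
tcp_pos: [0.4573, 0.143, 0.0114]
tool_rot: [0.573, 0.819, -0.0, -0.001]
ft_force: [0.6, 0.2, -1.1]
width: 0.0177
```

```bash
python3 -c "
from plan import *
plan([.4578,.1432,.13],110.1,6)"
```

```text
cur [0.45733555 0.14299687 0.01136797] 110.05686851812341 q [ 0.3   0.43 -0.39  0.75  0.    1.52] w 0.01769849579486279 F [ 0.56  0.21 -1.1 ]
tr [[0.0, 0.0, -0.79], [0.0, 0.0, -0.79], [0.0, 0.0, -0.79], [0.0, 0.0, -0.79], [0.0, 0.0, -0.79], [0.0, 0.0, -0.79]]
an [[-0.0, -0.0, -0.0], [-0.0, -0.0, -0.0], [-0.0, -0.0, -0.0], [-0.0, -0.0, -0.0], [-0.0, -0.0, -0.0], [-0.0, -0.0, -0.0]]
max 0.79 0.0
```

Call:
send_rows:
  angular:
    - [0, 0, 0]
    - [0, 0, 0]
    - [0, 0, 0]
  translation:
    - [0, 0, 0]
    - [0, 0, 0]
    - [0, 0, -0.5]
  fingers: [10, 10, 10]

```text
t: 4.75
tcp_pos: [0.4551, 0.1423, 0.0219]
tool_rot: [0.573, 0.819, -0.002, -0.002]
ft_force: [-0.6, -0.5, -3.0]
width: 0.0179
```

```bash
python3 snap.py wrist 3;python3 -c "
from plan import *
print(manip.get_obs())"
```

```text
{'t': 4.8, 'qpos': array([ 3.02355124e-01,  4.11051785e-01, -3.74457329e-01,  7.86812581e-01,
        1.10971717e-03,  1.52313930e+00]), 'qvel': array([ 1.33106461e-03,  2.80459989e-03,  1.85046747e-02, -6.78246057e-02,
        1.51239606e-03,  3.75868564e-05]), 'effort': array([-4.03177663e-03, -3.52862298e+01,  1.67906463e+01, -1.72432337e-04,
        1.86908670e-03,  5.53167001e-05]), 'tcp_pos': array([0.45707128, 0.14291254, 0.02487321]), 'tool_rot': array([ 5.73188882e-01,  8.19422733e-01, -2.64088086e-04, -9.05434582e-04]), 'ft_force': array([ 0.40706216, -0.40687394, -1.31657838]), 'torque': array([ 0.00146831,  0.01794864, -0.01084543]), 'width': 0.01788108911010818}
```

View pics/wrist3.png

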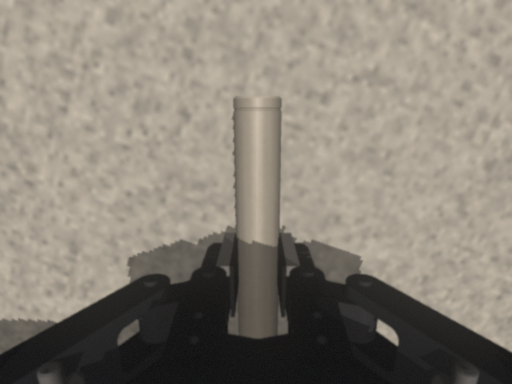

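The rod is gripped at (258,280), parallel to the tool. I'll lift it, then check that it came along.

Call:
send_rows:
  angular:
    - [0, 0, 0]
    - [0, 0, 0]
    - [0, 0, 0]
    - [0, 0, 0]
    - [0, 0, 0]
    - [0, 0, 0]
    - [0, 0, 0]
    - [0, 0, 0]
  translation:
    - [0, 0, -0.6]
    - [0, 0, -0.8]
    - [0, 0, -0.8]
    - [0, 0, -0.8]
    - [0, 0, -0.8]
    - [0, 0, -0.8]
    - [0, 0, 0]
    - [0, 0, 0]
  fingers: [10, 10, 10, 10, 10, 10, 10, 10]

```text
t: 5.47
tcp_pos: [0.454, 0.1421, 0.1403]
tool_rot: [0.573, 0.819, -0.003, -0.004]
ft_force: [-1.6, -0.3, -4.0]
width: 0.0178
```

```bash
python3 snap.py wrist 4;python3 -c "
from plan import *
plan([.497,-.13,.15],97,14)"
```

```text
cur [0.45412054 0.14213713 0.14028596] 110.07278336104032 q [ 0.3   0.27 -0.23  1.08  0.    1.52] w 0.01801179114487901 F [-0.15  0.38 -3.19]
tr [[-0.77, -0.15, -0.03], [-0.77, -0.14, -0.03], [-0.78, -0.13, -0.03], [-0.78, -0.11, -0.03], [-0.78, -0.1, -0.03], [-0.78, -0.09, -0.03], [-0.78, -0.08, -0.03], [-0.78, -0.06, -0.03], [-0.79, -0.05, -0.03], [-0.79, -0.04, -0.03], [-0.79, -0.02, -0.03], [-0.79, -0.01, -0.03], [-0.79, 0.0, -0.03], [-0.79, 0.01, -0.03]]
an [[-0.01, -0.0, 0.19], [-0.01, -0.0, 0.19], [-0.01, -0.0, 0.19], [-0.01, -0.0, 0.19], [-0.01, -0.0, 0.19], [-0.01, -0.0, 0.19], [-0.01, -0.0, 0.19], [-0.01, -0.0, 0.19], [-0.01, -0.0, 0.19], [-0.01, -0.0, 0.19], [-0.01, -0.0, 0.19], [-0.01, -0.0, 0.19], [-0.01, -0.0, 0.19], [-0.01, -0.0, 0.19]]
max 0.79 0.19
```

View pics/wrist4.png

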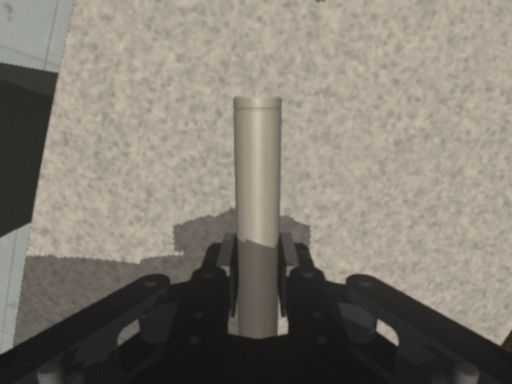

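The rod moved up with the gripper: the view is unchanged and the wrist reads about 3.2 N of weight. Next stop is a viewpoint beside the plate.

```bash
python3 -c "
from plan import *
plan([.405,-.255,.22],97,18)"
```

```text
cur [0.45412054 0.14213713 0.14028596] 110.07278336104032 q [ 0.3   0.27 -0.23  1.08  0.    1.52] w 0.01801179114487901 F [-0.15  0.38 -3.19]
tr [[-0.79, -0.41, -0.18], [-0.8, -0.4, -0.18], [-0.8, -0.39, -0.18], [-0.81, -0.38, -0.18], [-0.81, -0.37, -0.18], [-0.82, -0.36, -0.18], [-0.82, -0.35, -0.18], [-0.82, -0.33, -0.18], [-0.83, -0.32, -0.18], [-0.83, -0.31, -0.18], [-0.84, -0.3, -0.18], [-0.84, -0.29, -0.18], [-0.84, -0.28, -0.18], [-0.85, -0.27, -0.18], [-0.85, -0.26, -0.18], [-0.85, -0.25, -0.18], [-0.86, -0.24, -0.18], [-0.86, -0.23, -0.18]]
an [[-0.01, -0.0, 0.15], [-0.01, -0.0, 0.15], [-0.01, -0.0, 0.15], [-0.01, -0.0, 0.15], [-0.01, -0.0, 0.15], [-0.01, -0.0, 0.15], [-0.01, -0.0, 0.15], [-0.01, -0.0, 0.15], [-0.01, -0.0, 0.15], [-0.01, -0.0, 0.15], [-0.01, -0.0, 0.15], [-0.01, -0.0, 0.15], [-0.01, -0.0, 0.15], [-0.01, -0.0, 0.15], [-0.01, -0.0, 0.15], [-0.01, -0.0, 0.15], [-0.01, -0.0, 0.15], [-0.01, -0.0, 0.15]]
max 0.86 0.15
```

Call:
send_rows:
  angular:
    - [0, 0, 0.15]
    - [0, 0, 0.15]
    - [0, 0, 0.15]
    - [0, 0, 0.15]
    - [0, 0, 0.15]
    - [0, 0, 0.15]
    - [0, 0, 0.15]
    - [0, 0, 0.15]
    - [0, 0, 0.15]
    - [0, 0, 0.15]
    - [0, 0, 0.15]
    - [0, 0, 0.15]
  translation:
    - [-0.79, -0.41, -0.18]
    - [-0.8, -0.4, -0.18]
    - [-0.8, -0.39, -0.18]
    - [-0.81, -0.38, -0.18]
    - [-0.81, -0.37, -0.18]
    - [-0.82, -0.36, -0.18]
    - [-0.82, -0.35, -0.18]
    - [-0.82, -0.33, -0.18]
    - [-0.83, -0.32, -0.18]
    - [-0.83, -0.31, -0.18]
    - [-0.84, -0.3, -0.18]
    - [-0.84, -0.29, -0.18]
  fingers: [10, 10, 10, 10, 10, 10, 10, 10, 10, 10, 10, 10]

```text
t: 6.52
tcp_pos: [0.408, -0.1293, 0.174]
tool_rot: [0.634, 0.773, -0.014, -0.018]
ft_force: [-0.1, 1.0, -3.7]
width: 0.0179
```

Call:
send_rows:
  angular:
    - [0, 0, 0.15]
    - [0, 0, 0.15]
    - [0, 0, 0.15]
    - [0, 0, 0.15]
    - [0, 0, 0.15]
    - [0, 0, 0.15]
    - [0, 0, 0]
    - [0, 0, 0]
  translation:
    - [-0.84, -0.28, -0.18]
    - [-0.85, -0.27, -0.18]
    - [-0.85, -0.26, -0.18]
    - [-0.85, -0.25, -0.18]
    - [-0.86, -0.24, -0.18]
    - [-0.86, -0.23, -0.18]
    - [0, 0, 0]
    - [0, 0, 0]
  fingers: [10, 10, 10, 10, 10, 10, 10, 10]

```text
t: 7.18
tcp_pos: [0.3837, -0.2693, 0.1868]
tool_rot: [0.668, 0.744, -0.017, -0.029]
ft_force: [0.6, 0.2, -4.4]
width: 0.0182
```

```bash
python3 snap.py wrist 5;python3 -c "
from plan import *
plan([.405,-.255,.22],97,10)"
```

```text
cur [ 0.3836371  -0.26918846  0.18668924] 96.14600837156524 q [-0.59  0.26 -0.11  1.26 -0.03  0.87] w 0.01815624135351973 F [-0.58  0.16 -4.71]
tr [[0.05, 0.08, -0.14], [0.05, 0.08, -0.14], [0.05, 0.08, -0.14], [0.05, 0.09, -0.14], [0.05, 0.09, -0.14], [0.05, 0.09, -0.14], [0.05, 0.09, -0.14], [0.05, 0.09, -0.13], [0.05, 0.09, -0.13], [0.05, 0.09, -0.13]]
an [[-0.07, -0.02, -0.02], [-0.07, -0.02, -0.02], [-0.07, -0.02, -0.02], [-0.07, -0.02, -0.02], [-0.07, -0.02, -0.02], [-0.07, -0.02, -0.02], [-0.07, -0.02, -0.02], [-0.07, -0.02, -0.02], [-0.07, -0.02, -0.02], [-0.07, -0.02, -0.02]]
max 0.14 0.07
```

View pics/wrist5.png

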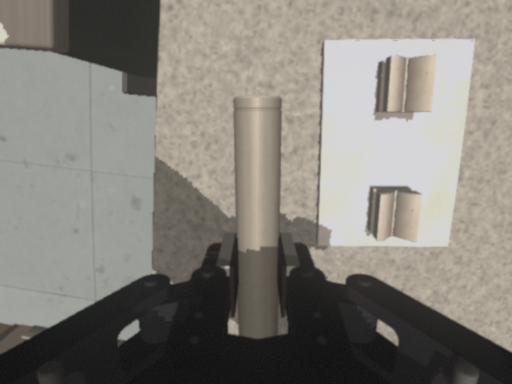

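The whole plate is visible to the right: corners near (324,39), (474,39), (449,246) and (318,246), with the blocks at (407,83) and (397,215). I'll zoom in for corners.

```bash
python3 - <<'E'
from h import *
im=cv2.imread("pics/wrist5.png")
cv2.imwrite("pics/z5a.png",cv2.resize(im[25:145,310:480],None,fx=4.5,fy=4.5,interpolation=cv2.INTER_CUBIC))
cv2.imwrite("pics/z5b.png",cv2.resize(im[135:260,310:480],None,fx=4.5,fy=4.5,interpolation=cv2.INTER_CUBIC))
E
```

```text
(no output)
```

View pics/z5a.png

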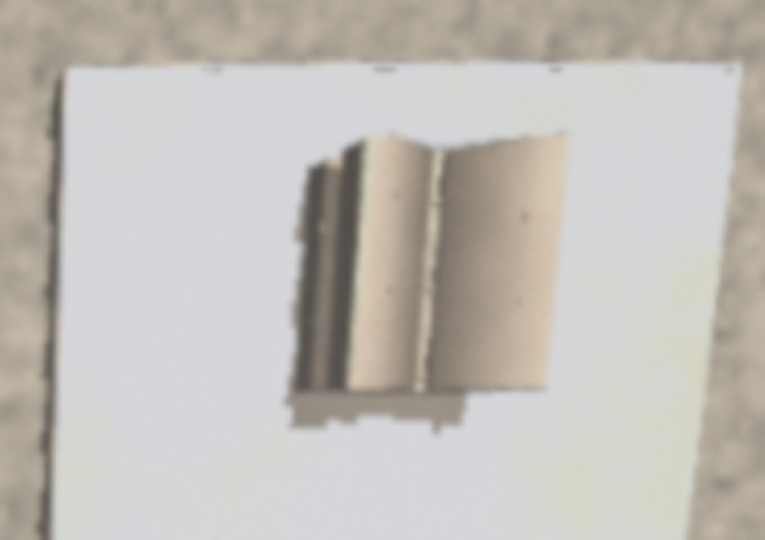

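View pics/z5b.png

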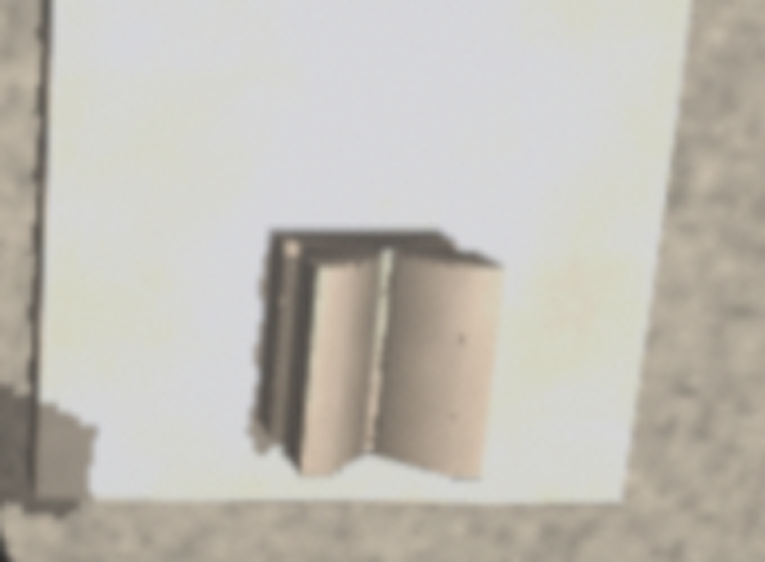

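```bash
cat > fit.py <<'E'
from h import *
from scipy.optimize import least_squares
def a(u,v): return [(u+.5)/4.5-.5+310,(v+.5)/4.5-.5+25]
def b(u,v): return [(u+.5)/4.5-.5+310,(v+.5)/4.5-.5+135]
d=np.load("pics/wrist5.npz")
pts=[(a(66,68),(-67,99,15)),(a(741,64),(67,99,15)),(b(37,498),(-67,-99,15)),(b(622,500),(67,-99,15)),
(a(437,150),(0,79,37)),(a(420,390),(0,35,37)),(b(387,250),(0,-35,37)),(b(370,452),(0,-79,37)),
(a(565,133),(18,79,49)),(a(548,388),(18,35,49)),(b(502,265),(18,-35,49)),(b(482,478),(18,-79,49)),(a(370,137),(-18,79,49)),(b(303,475),(-18,-79,49))]
uv=np.array([p[0] for p in pts]);L=np.array([p[1] for p in pts])/1000.
def W(p):
    c,s=np.cos(p[2]),np.sin(p[2]); M=np.array([[c,-s,0],[s,c,0],[0,0,1]])
    return L@M.T+[p[0],p[1],0]
r=least_squares(lambda p:(proj(d,W(p))-uv).ravel(),[.5,-.22,.1],loss="soft_l1",x_scale=[.1,.1,.1])
print(r.x,np.degrees(r.x[2])+90);print(np.round(proj(d,W(r.x))-uv,1))
# free 6dof PnP check: where does tool see it
for n in("scene0","side0"):
    print(n,np.round(proj(np.load(f"pics/{n}.npz"),W(r.x)),1)[:4])
E
python3 fit.py
```

```text
[ 0.49522074 -0.22210681  0.12306311] 97.0509967430895
[[-1.  -0.8]
 [ 0.9 -1.4]
 [-0.7  0.7]
 [ 0.7  1. ]
 [ 0.5 -0.9]
 [ 0.1  0. ]
 [ 0.6  0.4]
 [ 0.   1. ]
 [ 0.7  0. ]
 [-0.8  0.2]
 [ 0.7  0.2]
 [-0.3  0.1]
 [-1.5 -0.6]
 [-0.5  0.6]]
scene0 [[232.9 243.8]
 [269.4 223.6]
 [272.  293.5]
 [310.2 268.9]]
side0 [[225.5 240.1]
 [264.1 223.2]
 [268.7 287.2]
 [309.9 264.4]]
```

```bash
python3 -c "
from plan import *
plan([.4952,-.2221,.13],97.05,9)"
```

```text
cur [ 0.3836371  -0.26918846  0.18668924] 96.14600837156524 q [-0.59  0.26 -0.11  1.26 -0.03  0.87] w 0.01815624135351973 F [-0.58  0.16 -4.71]
tr [[0.15, 0.53, 0.22], [0.15, 0.53, 0.22], [0.15, 0.53, 0.23], [0.15, 0.53, 0.23], [0.15, 0.53, 0.23], [0.15, 0.52, 0.24], [0.15, 0.52, 0.24], [0.15, 0.52, 0.25], [0.15, 0.52, 0.25]]
an [[-0.08, -0.03, -0.02], [-0.08, -0.03, -0.02], [-0.08, -0.03, -0.02], [-0.08, -0.03, -0.02], [-0.08, -0.03, -0.02], [-0.08, -0.03, -0.02], [-0.08, -0.03, -0.02], [-0.08, -0.03, -0.02], [-0.08, -0.03, -0.02]]
max 0.53 0.08
```

Call:
send_rows:
  angular:
    - [-0.08, -0.03, -0.02]
    - [-0.08, -0.03, -0.02]
    - [-0.08, -0.03, -0.02]
    - [-0.08, -0.03, -0.02]
    - [-0.08, -0.03, -0.02]
    - [-0.08, -0.03, -0.02]
    - [-0.08, -0.03, -0.02]
    - [-0.08, -0.03, -0.02]
    - [-0.08, -0.03, -0.02]
    - [0, 0, 0]
    - [0, 0, 0]
  translation:
    - [0.15, 0.53, 0.22]
    - [0.15, 0.53, 0.22]
    - [0.15, 0.53, 0.23]
    - [0.15, 0.53, 0.23]
    - [0.15, 0.53, 0.23]
    - [0.15, 0.52, 0.24]
    - [0.15, 0.52, 0.24]
    - [0.15, 0.52, 0.25]
    - [0.15, 0.52, 0.25]
    - [0, 0, 0]
    - [0, 0, 0]
  fingers: [10, 10, 10, 10, 10, 10, 10, 10, 10, 10, 10]

```text
t: 8.15
tcp_pos: [0.5072, -0.2082, 0.1185]
tool_rot: [0.657, 0.754, -0.0, -0.001]
ft_force: [-0.9, -1.0, -3.3]
width: 0.0181
```

```bash
python3 -c "
from plan import *
plan([.4952,-.2221,.10],97.05,6)"
```

```text
cur [ 0.50723352 -0.2081995   0.11845564] 97.79122770824762 q [-0.39  0.42 -0.07  1.08 -0.    1.05] w 0.018112501065922104 F [-0.91 -0.99 -3.31]
tr [[-0.08, -0.09, 0.12], [-0.08, -0.09, 0.12], [-0.08, -0.09, 0.12], [-0.08, -0.09, 0.12], [-0.08, -0.09, 0.12], [-0.08, -0.09, 0.12]]
an [[-0.0, -0.0, 0.02], [-0.0, -0.0, 0.02], [-0.0, -0.0, 0.02], [-0.0, -0.0, 0.02], [-0.0, -0.0, 0.02], [-0.0, -0.0, 0.02]]
max 0.12 0.02
```

Call:
send_rows:
  angular:
    - [0, 0, 0.02]
    - [0, 0, 0.02]
    - [0, 0, 0.02]
    - [0, 0, 0.02]
    - [0, 0, 0.02]
    - [0, 0, 0.02]
    - [0, 0, 0]
    - [0, 0, 0]
  translation:
    - [-0.08, -0.09, 0.12]
    - [-0.08, -0.09, 0.12]
    - [-0.08, -0.09, 0.12]
    - [-0.08, -0.09, 0.12]
    - [-0.08, -0.09, 0.12]
    - [-0.08, -0.09, 0.12]
    - [0, 0, 0]
    - [0, 0, 0]
  fingers: [10, 10, 10, 10, 10, 10, 10, 10]

```text
t: 8.82
tcp_pos: [0.4921, -0.2256, 0.0994]
tool_rot: [0.664, 0.748, -0.001, -0.0]
ft_force: [-0.0, -0.4, -3.4]
width: 0.0177
```

```bash
python3 snap.py wrist 6; python3 snap.py side 6; python3 -c "
from plan import *
plan([.4952,-.2221,.07],97.05,4)
import cv2
im=cv2.imread('pics/side6.png')[180:320,190:340]; cv2.imwrite('pics/side6z.png',cv2.resize(im,None,fx=4,fy=4,interpolation=2))"
```

```text
cur [ 0.49224734 -0.22541614  0.09946983] 96.87402932503272 q [-0.43  0.42 -0.12  1.03 -0.    1.02] w 0.01782152976799923 F [ 0.45 -0.6  -4.08]
tr [[0.03, 0.03, 0.29], [0.03, 0.03, 0.29], [0.03, 0.03, 0.29], [0.03, 0.03, 0.29]]
an [[-0.01, 0.0, -0.01], [-0.01, 0.0, -0.01], [-0.01, 0.0, -0.01], [-0.01, 0.0, -0.01]]
max 0.29 0.01
```

View pics/wrist6.png

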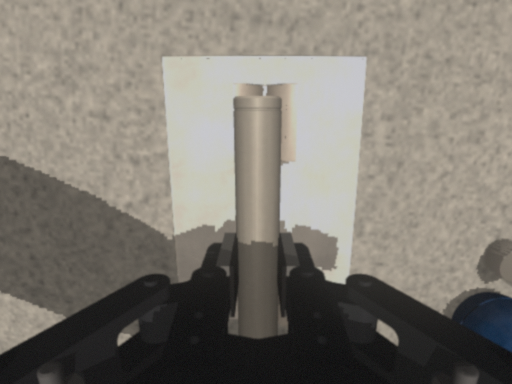

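View pics/side6z.png

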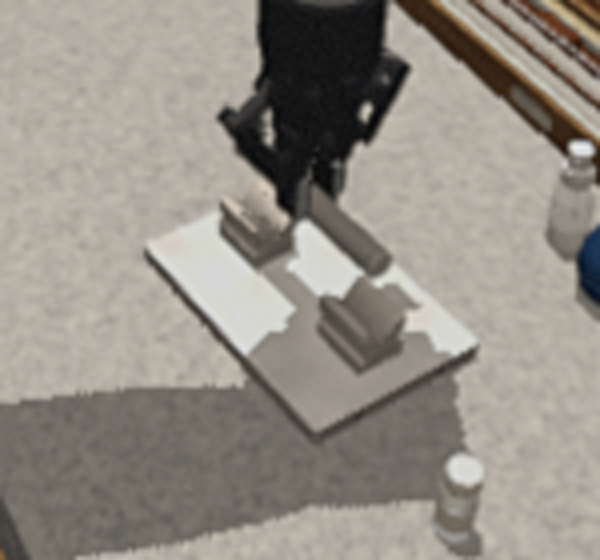

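The held rod's axis is at column 258 and the groove of block A appears at about column 265, so the grip is about 3 mm to one side. I'll compare that numerically.

```bash
python3 - <<'E'
from h import *
d=np.load("pics/wrist6.npz")
p=[0.4952,-0.2221,0.12305]
c,s=np.cos(p[2]),np.sin(p[2]);M=np.array([[c,-s,0],[s,c,0],[0,0,1]])
L=np.array([(-67,99,15),(67,99,15),(0,79,37),(0,35,37),(18,79,49),(18,35,49),(-18,79,49)])/1000.
print(np.round(proj(d,L@M.T+[p[0],p[1],0]),1))
im=cv2.imread("pics/wrist6.png");cv2.imwrite("pics/z6.png",cv2.resize(im[45:175,150:380],None,fx=3.4,fy=3.4,interpolation=cv2.INTER_CUBIC))
# held rod end: expected at tool axis: TCP + 72mm along tool x, z tcp-0.0015
from scipy.spatial.transform import Rotation as R
t=np.array([0.49224734,-0.22541614,0.09946983]);x=np.array([np.cos(np.radians(96.874)),np.sin(np.radians(96.874)),0])
y=np.array([x[1],-x[0],0])
for dz in (0,-.0015,.004): print(dz,proj(d,[t+.072*x+[0,0,dz]+.01*y,t+.072*x+[0,0,dz]-.01*y,t+.072*x+[0,0,dz+.01],t+.03*x+[0,0,dz]+.01*y,t+.03*x+[0,0,dz]-.01*y]).round(1).tolist())
E
```

```text
[[159.6  55.8]
 [366.4  54.9]
 [263.5  84.3]
 [263.5 158.2]
 [296.3  82.5]
 [294.3 161.1]
 [231.4  82.8]]
0 [[282.7, 97.7], [233.6, 97.8], [258.2, 96.7], [280.9, 197.1], [235.5, 197.1]]
-0.0015 [[282.5, 97.9], [233.9, 97.9], [258.2, 96.9], [280.7, 196.2], [235.8, 196.2]]
0.004 [[283.5, 97.3], [232.9, 97.4], [258.1, 96.3], [281.6, 199.6], [234.9, 199.6]]
```

View pics/z6.png

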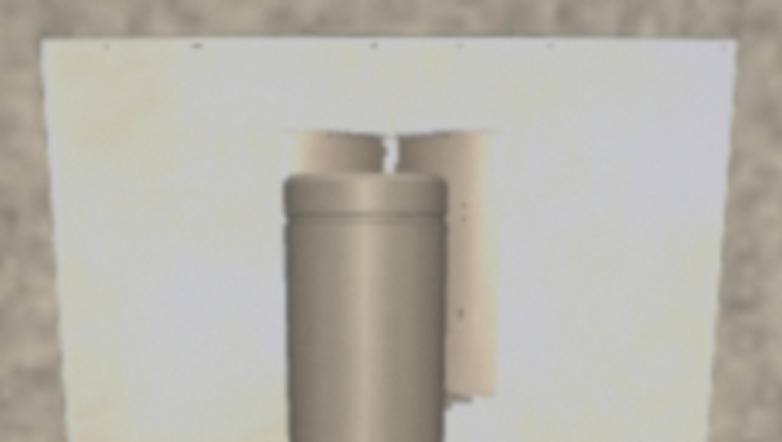

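```bash
python3 -c "
from plan import *
plan([.4961,-.2222,.066],97.05,6)"
```

```text
cur [ 0.49224734 -0.22541614  0.09946983] 96.87402932503272 q [-0.43  0.42 -0.12  1.03 -0.    1.02] w 0.01782152976799923 F [ 0.45 -0.6  -4.08]
tr [[0.02, 0.03, 0.22], [0.02, 0.03, 0.22], [0.02, 0.03, 0.22], [0.02, 0.03, 0.22], [0.02, 0.03, 0.22], [0.02, 0.03, 0.22]]
an [[-0.0, 0.0, -0.01], [-0.0, 0.0, -0.01], [-0.0, 0.0, -0.01], [-0.0, 0.0, -0.01], [-0.0, 0.0, -0.01], [-0.0, 0.0, -0.01]]
max 0.22 0.01
```

Call:
send_rows:
  angular:
    - [0, 0, -0.01]
    - [0, 0, -0.01]
    - [0, 0, -0.01]
    - [0, 0, -0.01]
    - [0, 0, -0.01]
    - [0, 0, -0.01]
    - [0, 0, 0]
    - [0, 0, 0]
  translation:
    - [0.02, 0.03, 0.22]
    - [0.02, 0.03, 0.22]
    - [0.02, 0.03, 0.22]
    - [0.02, 0.03, 0.22]
    - [0.02, 0.03, 0.22]
    - [0.02, 0.03, 0.22]
    - [0, 0, 0]
    - [0, 0, 0]
  fingers: [10, 10, 10, 10, 10, 10, 10, 10]

```text
t: 9.58
tcp_pos: [0.4975, -0.2206, 0.0625]
tool_rot: [0.661, 0.751, -0.001, -0.0]
ft_force: [0.6, 0.3, -3.9]
width: 0.0177
```

```bash
python3 -c "
from plan import *
plan([.4961,-.2222,.060],97.05,3)"
```

```text
cur [ 0.49749455 -0.22063736  0.06250032] 97.31186949880242 q [-0.42  0.47 -0.16  0.95 -0.    1.03] w 0.017707590409734696 F [ 0.58  0.26 -3.86]
tr [[-0.02, -0.02, 0.03], [-0.02, -0.02, 0.03], [-0.02, -0.02, 0.03]]
an [[-0.01, 0.0, 0.02], [-0.01, 0.0, 0.02], [-0.01, 0.0, 0.02]]
max 0.03 0.02
```

Call:
send_rows:
  angular:
    - [-0.01, 0, 0.02]
    - [-0.01, 0, 0.02]
    - [-0.01, 0, 0.02]
    - [0, 0, 0]
    - [0, 0, 0]
  translation:
    - [-0.02, -0.02, 0.03]
    - [-0.02, -0.02, 0.03]
    - [-0.02, -0.02, 0.03]
    - [0, 0, 0]
    - [0, 0, 0]
  fingers: [10, 10, 10, 10, 10]

```text
t: 10.0
tcp_pos: [0.4964, -0.2227, 0.0605]
tool_rot: [0.663, 0.749, 0.0, 0.001]
ft_force: [0.9, -0.4, -3.8]
width: 0.0178
```

```bash
python3 snap.py wrist 7; python3 -c "
from plan import *
plan([.4961,-.2222,.0545],97.05,3)
import cv2
im=cv2.imread('pics/wrist7.png')[10:250,150:380]; cv2.imwrite('pics/z7.png',cv2.resize(im,None,fx=2.5,fy=2.5,interpolation=2))"
```

```text
cur [ 0.4963506  -0.2227314   0.06046188] 96.97387322541273 q [-0.42  0.47 -0.16  0.94  0.    1.03] w 0.01766031167527825 F [-0.63  0.34 -3.71]
tr [[0.01, -0.0, 0.08], [0.01, -0.0, 0.08], [0.01, -0.0, 0.08]]
an [[0.01, 0.0, -0.01], [0.01, 0.0, -0.01], [0.01, 0.0, -0.01]]
max 0.08 0.01
```

View pics/z7.png

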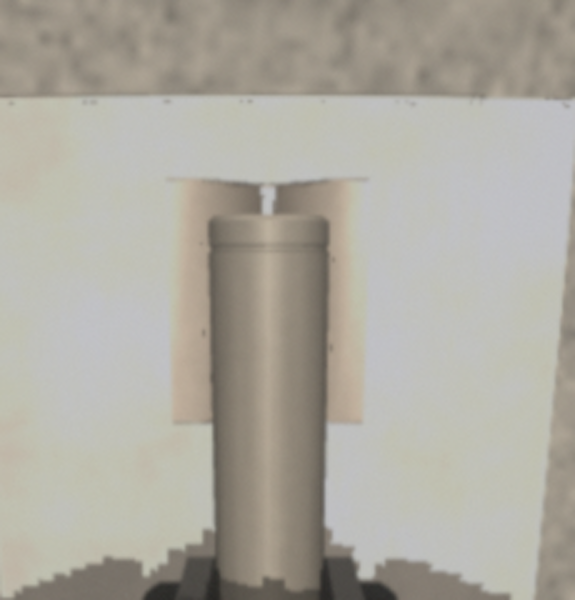

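The rod is centred on the groove: its axis is at zoomed column 268 and the groove at 268, with block edges at 168 and 367. The far end sits about 7 mm inside the block's outer face, as it should. Now a gentle descent.

Call:
send_rows:
  angular:
    - [0.01, 0, -0.01]
    - [0.01, 0, -0.01]
    - [0, 0, 0]
    - [0, 0, 0]
  translation:
    - [0, 0, 0.08]
    - [0, 0, 0.08]
    - [0, 0, 0.06]
    - [0, 0, 0]
  fingers: [10, 10, 10, 10]

```text
t: 10.38
tcp_pos: [0.4968, -0.223, 0.0551]
tool_rot: [0.662, 0.749, -0.0, 0.001]
ft_force: [0.3, -0.3, -3.1]
width: 0.018
```

Call:
send_rows:
  angular:
    - [0, 0, 0]
    - [0, 0, 0]
  translation:
    - [0, 0, 0.04]
    - [0, 0, 0]
  fingers: [10, 10]

```text
t: 10.55
tcp_pos: [0.4967, -0.223, 0.0538]
tool_rot: [0.662, 0.749, -0.0, 0.001]
ft_force: [-0.1, 0.3, -3.6]
width: 0.0181
```

Call:
send_rows:
  angular:
    - [0, 0, 0]
    - [0, 0, 0]
  translation:
    - [0, 0, 0.04]
    - [0, 0, 0]
  fingers: [10, 10]

```text
t: 10.72
tcp_pos: [0.4968, -0.2231, 0.0535]
tool_rot: [0.662, 0.749, -0.0, 0.001]
ft_force: [-0.9, -0.0, -3.3]
width: 0.0181
```

Call:
send_rows:
  angular:
    - [0, 0, 0]
    - [0, 0, 0]
  translation:
    - [0, -0.02, 0.05]
    - [0, 0, 0]
  fingers: [10, 10]

```text
t: 10.88
tcp_pos: [0.4967, -0.2233, 0.0534]
tool_rot: [0.662, 0.749, 0.0, 0.002]
ft_force: [0.9, 0.5, -4.0]
width: 0.018
```

Call:
send_rows:
  angular:
    - [0, 0, 0]
    - [0, 0, 0]
  translation:
    - [0, 0, 0.04]
    - [0, 0, 0]
  fingers: [10, 10]

```text
t: 11.05
tcp_pos: [0.4969, -0.2233, 0.0535]
tool_rot: [0.662, 0.749, 0.0, 0.002]
ft_force: [-0.3, 0.1, -3.2]
width: 0.0176
```

Call:
send_rows:
  angular:
    - [0, 0, 0]
    - [0, 0, 0]
  translation:
    - [0, -0.02, 0.08]
    - [0, -0.02, 0.06]
  fingers: [10, 10]

```text
t: 11.22
tcp_pos: [0.4967, -0.2234, 0.0531]
tool_rot: [0.662, 0.749, 0.001, 0.004]
ft_force: [-3.8, 2.8, 9.4]
width: 0.0181
```

```bash
python3 -c "
from plan import *
plan([.4962,-.2222,.052],97.05,2)"
```

```text
cur [ 0.49672604 -0.22343902  0.05314631] 97.09087543304226 q [-0.42  0.47 -0.17  0.92  0.    1.02] w 0.018137672863720963 F [-3.76  2.81  9.35]
tr [[0.03, -0.01, 0.02], [0.03, -0.01, 0.02]]
an [[0.04, 0.02, 0.0], [0.04, 0.02, 0.0]]
max 0.03 0.04
```

The rod has touched the grooves. I'll release so it settles, then rise, close and press on top.

Call:
send_rows:
  angular:
    - [0, 0, 0]
    - [0, 0, 0]
    - [0, 0, 0]
    - [0, 0, 0]
    - [0, 0, 0]
    - [0, 0, 0]
  translation:
    - [0, 0, 0]
    - [0, 0, 0]
    - [0, 0, 0]
    - [0, 0, 0]
    - [0, 0, 0]
    - [0, 0, 0]
  fingers: [22, 26, 30, 36, 44, 50]

```text
t: 11.72
tcp_pos: [0.4989, -0.2245, 0.0539]
tool_rot: [0.662, 0.749, 0.002, 0.006]
ft_force: [-0.2, -0.7, -0.2]
width: 0.0499
```

```bash
python3 -c "
from plan import *
plan([.4962,-.2222,.1],97.05,6)"
```

```text
cur [ 0.49888289 -0.22446679  0.05392273] 97.09257418040082 q [-0.42  0.47 -0.17  0.91 -0.    1.02] w 0.04986274357515669 F [-0.25 -0.69 -0.18]
tr [[0.02, -0.01, -0.31], [0.02, -0.01, -0.31], [0.02, -0.01, -0.31], [0.02, -0.01, -0.31], [0.02, -0.01, -0.31], [0.02, -0.02, -0.31]]
an [[0.02, 0.01, 0.0], [0.02, 0.01, 0.0], [0.02, 0.01, 0.0], [0.02, 0.01, 0.0], [0.02, 0.01, 0.0], [0.02, 0.01, 0.0]]
max 0.31 0.02
```

Released. I'll raise the open fingers clear and look.

Call:
send_rows:
  angular:
    - [0.02, 0.01, 0]
    - [0.02, 0.01, 0]
    - [0.02, 0.01, 0]
    - [0.02, 0.01, 0]
    - [0.02, 0.01, 0]
    - [0.02, 0.01, 0]
    - [0, 0, 0]
  translation:
    - [0, 0, -0.31]
    - [0.02, -0.01, -0.31]
    - [0.02, -0.02, -0.31]
    - [0.02, -0.02, -0.31]
    - [0.02, -0.02, -0.31]
    - [0.02, -0.02, -0.31]
    - [0, 0, 0]
  fingers: [50, 50, 50, 50, 50, 50, 50]

```text
t: 12.3
tcp_pos: [0.4964, -0.2221, 0.106]
tool_rot: [0.662, 0.749, -0.0, 0.001]
ft_force: [0.2, 0.8, 0.7]
width: 0.05
```

```bash
python3 snap.py wrist 8; python3 snap.py side 8; python3 -c "
from plan import *
plan([.4962,-.2222,.1],97.05,6)
import cv2
im=cv2.imread('pics/side8.png')[180:320,190:340]; cv2.imwrite('pics/side8z.png',cv2.resize(im,None,fx=4,fy=4,interpolation=2))"
```

```text
cur [ 0.49578231 -0.22187842  0.10451048] 97.09353236169578 q [-0.42  0.42 -0.11  1.04 -0.    1.03] w 0.04984825830401764 F [-0.05 -0.96 -1.15]
tr [[-0.0, 0.0, 0.03], [-0.0, 0.0, 0.03], [-0.0, 0.0, 0.03], [-0.0, 0.0, 0.03], [-0.0, 0.0, 0.03], [-0.0, 0.0, 0.03]]
an [[-0.0, 0.0, 0.0], [-0.0, 0.0, 0.0], [-0.0, 0.0, 0.0], [-0.0, 0.0, 0.0], [-0.0, 0.0, 0.0], [-0.0, 0.0, 0.0]]
max 0.03 0.0
```

View pics/wrist8.png

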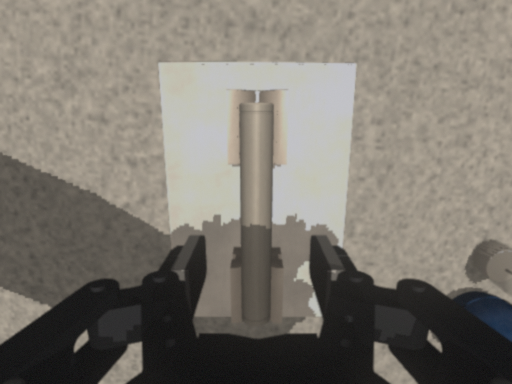

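View pics/side8z.png

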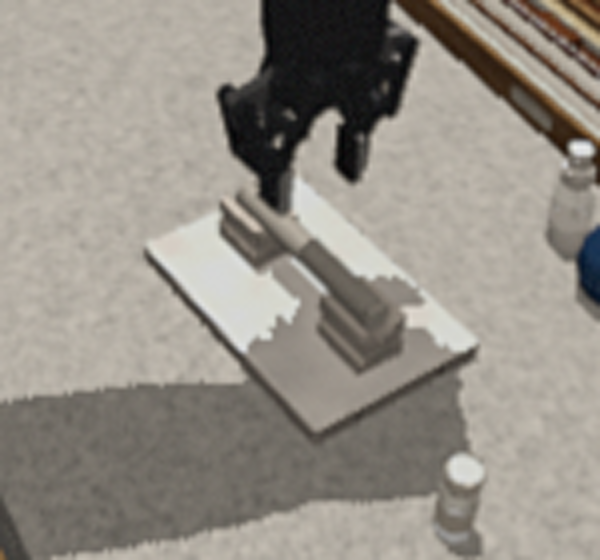

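The rod lies in both grooves, with its far end at (257,103) and its near end at (257,322). I'll check that it bridges evenly.

```bash
python3 - <<'E'
from h import *
d=np.load("pics/wrist8.npz")
im=d["frame"].astype(int).mean(2)
print([int(x) for x in im[95:112,254:260].mean(1)]); print([int(x) for x in im[310:332,252:260].mean(1)])
p=[0.4961,-0.2222,0.12305]
c,s=np.cos(p[2]),np.sin(p[2]);M=np.array([[c,-s,0],[s,c,0],[0,0,1]])
L=np.array([(0,72,60.8),(10,72,50.8),(-10,72,50.8),(0,-72,60.8),(0,-72,40.8),(10,0,50.8),(-10,0,50.8),(0,79,37),(18,79,49),(-18,79,49),(-67,99,15),(67,99,15),(18,-79,49),(-18,-79,49)])/1000.
print(np.round(proj(d,L@M.T+[p[0],p[1],0]),1))
cv2.imwrite("pics/z8.png",cv2.resize(d["frame"][55:340,150:370,::-1],None,fx=2.1,fy=2.1,interpolation=cv2.INTER_CUBIC))
E
```

```text
[156, 156, 156, 156, 155, 158, 160, 156, 159, 163, 166, 167, 167, 167, 166, 158, 147]
[84, 83, 83, 83, 83, 84, 84, 84, 84, 83, 80, 79, 82, 84, 84, 84, 86, 87, 88, 88, 86, 85]
[[257.3 101.2]
 [274.7 101.7]
 [240.  101.7]
 [257.3 326.1]
 [257.3 308.2]
 [273.1 219.7]
 [241.5 219.7]
 [257.4  90.4]
 [288.5  89.2]
 [226.2  89.2]
 [157.4  61.8]
 [357.4  61.8]
 [282.6 323.5]
 [232.  323.5]]
```

View pics/z8.png

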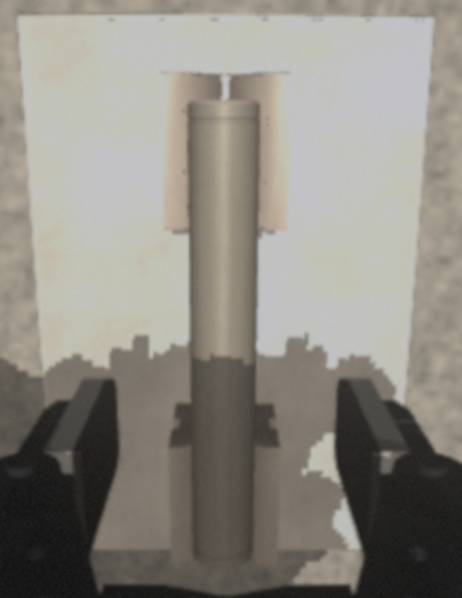

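The rod is evenly placed to within 1–2 mm. I'll close the fingers and come down on its middle.

Call:
send_rows:
  angular:
    - [0, 0, 0]
    - [0, 0, 0]
    - [0, 0, 0]
    - [0, 0, 0]
    - [0, 0, 0]
    - [0, 0, 0]
    - [0, 0, 0]
    - [0, 0, 0]
    - [0, 0, 0]
    - [0, 0, 0]
  translation:
    - [0, 0, 0]
    - [0, 0, 0]
    - [0, 0, 0]
    - [0, 0, 0]
    - [0, 0, 0]
    - [0, 0, 0]
    - [0, 0, 0]
    - [0, 0, 0]
    - [0, 0, 0]
    - [0, 0, 0]
  fingers: [30, 15, 0, 0, 0, 0, 0, 0, 0, 0]
  grip_force: 30

```text
t: 13.23
tcp_pos: [0.4938, -0.2211, 0.1017]
tool_rot: [0.662, 0.749, -0.001, -0.003]
ft_force: [0.1, -0.3, -0.1]
width: -0.0002
```

```bash
python3 -c "
from plan import *
plan([.4961,-.2222,.08],97.05,4)"
```

```text
cur [ 0.4938041  -0.22106725  0.10168454] 97.08402140006028 q [-0.42  0.42 -0.11  1.04 -0.    1.03] w -0.0002293602785799373 F [ 0.09 -0.34 -0.07]
tr [[-0.01, 0.02, 0.22], [-0.01, 0.02, 0.22], [-0.01, 0.02, 0.22], [-0.01, 0.02, 0.22]]
an [[-0.02, -0.01, 0.0], [-0.02, -0.01, 0.0], [-0.02, -0.01, 0.0], [-0.02, -0.01, 0.0]]
max 0.22 0.02
```

Call:
send_rows:
  angular:
    - [-0.02, -0.01, 0]
    - [-0.02, -0.01, 0]
    - [-0.02, -0.01, 0]
    - [-0.02, -0.01, 0]
  translation:
    - [-0.01, 0.02, 0.2]
    - [-0.01, 0.02, 0.2]
    - [-0.01, 0.02, 0.2]
    - [-0.01, 0.02, 0.15]
  fingers: [0, 0, 0, 0]

```text
t: 13.57
tcp_pos: [0.4967, -0.2222, 0.0822]
tool_rot: [0.662, 0.749, 0.0, 0.002]
ft_force: [0.5, 0.6, -0.0]
width: -0.0001
```

```bash
python3 -c "
from plan import *
plan([.4961,-.2222,.073],97.05,3)"
```

```text
cur [ 0.49674851 -0.22218347  0.08219836] 97.08947174099977 q [-0.42  0.44 -0.14  0.99 -0.    1.03] w -5.3641703264134384e-05 F [ 0.51  0.56 -0.04]
tr [[0.0, -0.01, 0.12], [0.0, -0.01, 0.12], [0.0, -0.01, 0.12]]
an [[0.01, 0.01, 0.0], [0.01, 0.01, 0.0], [0.01, 0.01, 0.0]]
max 0.12 0.01
```

Call:
send_rows:
  angular:
    - [0.01, 0.01, 0]
    - [0.01, 0.01, 0]
    - [0.01, 0.01, 0]
  translation:
    - [0, -0.01, 0.12]
    - [0, -0.01, 0.12]
    - [0, -0.01, 0.1]
  fingers: [0, 0, 0]

```text
t: 13.82
tcp_pos: [0.4953, -0.2219, 0.0716]
tool_rot: [0.662, 0.749, 0.0, -0.001]
ft_force: [0.1, -0.2, -0.3]
width: 0.0
```

```bash
python3 snap.py wrist 9; python3 -c "
from plan import *
plan([.4961,-.2222,.0695],97.05,2)"
```

```text
cur [ 0.49487487 -0.22176492  0.07104453] 97.09230323476098 q [-0.42  0.45 -0.15  0.97  0.    1.03] w -4.3702970098758895e-05 F [-0.14 -0.22  0.43]
tr [[-0.01, 0.02, 0.03], [-0.01, 0.02, 0.03]]
an [[-0.01, -0.01, 0.0], [-0.01, -0.01, 0.0]]
max 0.03 0.01
```

View pics/wrist9.png

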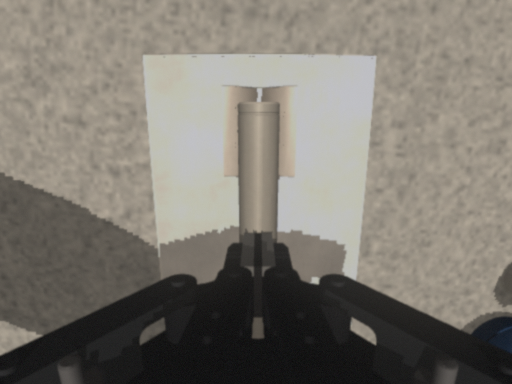

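The closed fingertips at (258,260) are centred on the rod. I'll press in small steps.

Call:
send_rows:
  angular:
    - [-0.01, -0.01, 0]
    - [0, 0, 0]
  translation:
    - [-0.01, 0.03, 0.06]
    - [0, 0, 0.06]
  fingers: [0, 0]

```text
t: 14.03
tcp_pos: [0.4959, -0.222, 0.0687]
tool_rot: [0.662, 0.749, 0.0, -0.0]
ft_force: [-3.1, 2.1, 16.1]
width: 0.0003
```

Call:
send_rows:
  angular:
    - [0, 0, 0]
  translation:
    - [0, 0, 0.06]
  fingers: [0]

```text
t: 14.12
tcp_pos: [0.4959, -0.222, 0.0687]
tool_rot: [0.662, 0.749, 0.0, -0.0]
ft_force: [-6.1, 2.7, 15.0]
width: -0.0001
```

Call:
send_rows:
  angular:
    - [0, 0, 0]
  translation:
    - [0, 0, 0.06]
  fingers: [0]

```text
t: 14.2
tcp_pos: [0.4959, -0.222, 0.0688]
tool_rot: [0.662, 0.749, 0.0, 0.0]
ft_force: [-3.4, 1.9, 10.6]
width: 0.0001
```

Call:
send_rows:
  angular:
    - [0, 0, 0]
    - [0, 0, 0]
    - [0, 0, 0]
  translation:
    - [0, 0, 0.05]
    - [0, 0, 0.05]
    - [0, 0, 0.05]
  fingers: [0, 0, 0]

```text
t: 14.45
tcp_pos: [0.4958, -0.222, 0.0688]
tool_rot: [0.662, 0.749, 0.0, 0.001]
ft_force: [-2.9, 0.5, 7.2]
width: 0.0003
```

```bash
python3 snap.py side 9; for i in 1 2 3; do python3 -c "
from plan import *
import time
o=manip.get_obs();print(o['t'],o['tcp_pos'],o['ft_force'],o['torque'])
manip.get_image('wrist')"; done
```

```text
14.5 [ 0.49580363 -0.22197457  0.06881409] [-2.22535517  1.05411225  7.54605592] [ 0.26161793  0.5925612  -0.02080346]
14.55 [ 0.49581111 -0.22202321  0.0688307 ] [-3.24202909  0.5011801   7.43520675] [0.25298415 0.56223499 0.00993664]
14.6 [ 0.49583196 -0.22199441  0.06883812] [-3.35238446  1.45264932  6.30710694] [ 0.27628105  0.59241856 -0.03515737]
```

Steady at 7 N down, with about 3 N sideways. I'll trim both.

Call:
send_rows:
  angular:
    - [0, 0, 0]
    - [0, 0, 0]
    - [0, 0, 0]
  translation:
    - [0, -0.03, 0.07]
    - [0, -0.03, 0.07]
    - [0, -0.03, 0.07]
  fingers: [0, 0, 0]

```text
t: 14.9
tcp_pos: [0.4957, -0.222, 0.0688]
tool_rot: [0.662, 0.75, 0.003, 0.004]
ft_force: [-2.7, 1.4, 9.9]
width: 0.0002
```

```bash
for i in 1 2 3 4; do python3 -c "
from plan import *
o=manip.get_obs();print(o['t'],o['tcp_pos'],o['ft_force'],o['torque'])
manip.get_image('wrist')"; done
```

```text
14.9 [ 0.49574043 -0.22201209  0.06880548] [-2.74159472  1.36247861  9.91901288] [0.40667563 0.46616987 0.01223943]
14.95 [ 0.4957125  -0.22201904  0.06879282] [-2.39532396  1.77288377  8.61642309] [ 0.53060904  0.45702346 -0.02205886]
15.0 [ 0.49571151 -0.22202439  0.06879535] [-2.06926923  1.93175704  9.58103803] [ 0.50169344  0.44736124 -0.00642222]
15.05 [ 0.49574116 -0.22203082  0.06881139] [-2.73193082  1.96415276  8.67945271] [ 0.39820212  0.48238124 -0.0162508 ]
```

```bash
python3 -c "
from plan import *
plan([.4957,-.222,.067],97.05,1)"
```

```text
cur [ 0.49571926 -0.22202249  0.06878648] 97.1294047929493 q [-0.42  0.45 -0.16  0.95  0.    1.02] w -0.00024540519361056576 F [-1.87  2.13  8.73]
tr [[0.0, -0.0, 0.07]]
an [[0.1, 0.02, 0.02]]
max 0.07 0.1
```

Call:
send_rows:
  angular:
    - [0.08, 0.02, 0.01]
    - [0.04, 0.01, 0]
  translation:
    - [0.03, -0.04, 0.07]
    - [0.03, -0.04, 0.075]
  fingers: [0, 0]

```text
t: 15.27
tcp_pos: [0.4957, -0.222, 0.0688]
tool_rot: [0.662, 0.749, 0.0, 0.003]
ft_force: [-1.1, 0.3, 9.2]
width: 0.0004
```

```bash
for i in 1 2 3 4; do python3 -c "
from plan import *
o=manip.get_obs();print(o['t'],o['tcp_pos'],o['tool_rot'],o['ft_force'],o['torque'])
manip.get_image('wrist')"; done
```

```text
15.2667 [ 0.49574696 -0.22197982  0.06878989] [6.62162620e-01 7.49355857e-01 1.57285376e-04 2.53773811e-03] [-1.12991883  0.31160516  9.20733583] [0.01968122 0.40541739 0.03834832]
15.3167 [ 0.49572654 -0.22198249  0.06881046] [6.62147813e-01 7.49368798e-01 1.04039557e-04 2.58207214e-03] [-1.72837776  0.43274121  8.53086018] [ 0.02778871  0.35289839 -0.0461744 ]
15.3667 [ 0.49574387 -0.2219706   0.06881322] [6.62143449e-01 7.49372613e-01 1.88562389e-04 2.58915643e-03] [-2.18254286 -0.2439239   7.65874752] [ 0.00490829  0.34061726 -0.02086691]
15.4167 [ 0.495771   -0.22198819  0.06882676] [6.62151716e-01 7.49365209e-01 2.35170502e-04 2.61406305e-03] [-1.16719554  0.49991783  8.58413751] [ 0.05207858  0.35687547 -0.00090917]
```

Call:
send_rows:
  angular:
    - [0.04, 0.01, 0]
  translation:
    - [0.03, -0.05, 0.085]
  fingers: [0]

```text
t: 15.55
tcp_pos: [0.4958, -0.222, 0.0688]
tool_rot: [0.662, 0.749, -0.0, 0.003]
ft_force: [-1.4, 1.2, 11.3]
width: 0.0001
```

```bash
python3 snap.py side 10; python3 snap.py scene 10; python3 snap.py wrist 10; for i in 1 2 3 4 5 6; do python3 -c "
from plan import *
o=manip.get_obs();print(o['t'],o['tcp_pos'],o['ft_force'])
manip.get_image('wrist')"; done
python3 -c "
import cv2
im=cv2.imread('pics/side10.png')[130:320,150:350]; cv2.imwrite('pics/side10z.png',cv2.resize(im,None,fx=3,fy=3,interpolation=2))"
```

```text
15.7 [ 0.49573763 -0.22196947  0.06880117] [-1.55052689  0.11959725  9.54989103]
15.75 [ 0.49574431 -0.22196847  0.06879851] [-1.35418244  0.69881794  9.83540021]
15.8 [ 0.4957501  -0.22195606  0.06879258] [-2.2714267   0.40789002  9.44420563]
15.85 [ 0.49574229 -0.22195111  0.06878165] [-1.87567346  0.86269976 10.07641956]
15.9 [ 0.4957556  -0.22196011  0.06880008] [-0.60701938  0.89152612  9.91539431]
15.95 [ 0.49572667 -0.22198028  0.06878731] [-1.117208    1.59910971  9.62474049]
```

View pics/side10z.png

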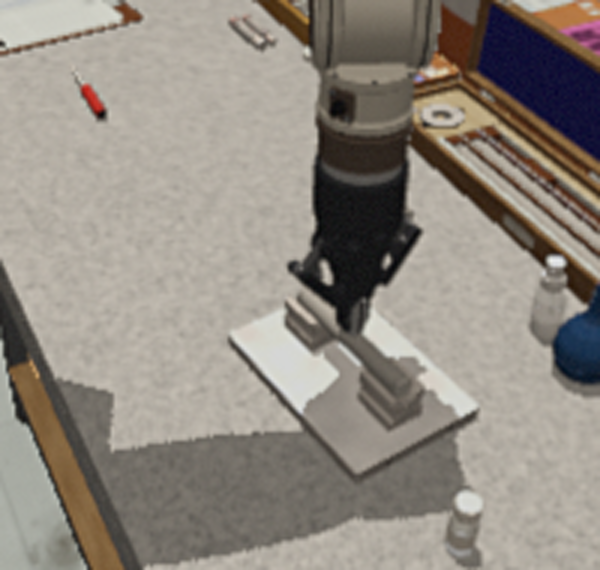

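View pics/wrist10.png

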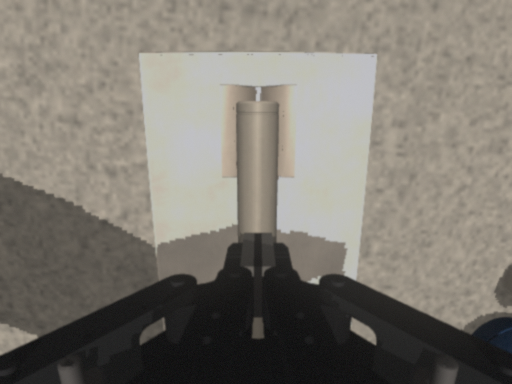

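The closed fingertips at (258,250) bear on the middle of the rod. The rod lies in both blocks, and the push is steady at about 9.7 N. Vial and screwdriver have not moved. Handing in.

```bash
python3 -c "
from plant import manip
print(manip.hand_in()); o=manip.get_obs(); print(o['t'],o['ft_force'],o['tcp_pos'])"
```

```text
the job is handed in; nothing more can be done
None
the job is handed in; nothing more can be done
```

The long rod is lying in both V-blocks, and the closed fingertips are pressing on top of its middle with about 9.7 N. I handed the job in at about 16 s of the 56 s allowed.

I gripped the rod at its middle, lowered it until it touched the grooves, and let go so it settled by itself. Then I closed the fingers and came down on top of it.

**Last checks:**
- **Push:** it held at 9.4–10.1 N downward over the last readings. Between 1 and 2 N of sideways force was left that I did not trim out.
- **Seating:** the fingertips met the rod with the TCP at 68.8 mm. That puts the rod's top at 60.8 mm and its axis at 50.8 mm, which is the seated height.
- **Position:** the wrist camera showed the rod centred on block A's groove. It looked evenly placed across both blocks to about 1–2 mm.
- **Other objects:** the vial and screwdriver are where they were in the last side view. The short rod was hidden behind the arm in that view, so I did not re-check it, but the arm never went near it.

**Disagreements:**
- The scene camera put the plate about 1.5 pixels (roughly 4–5 mm) away from where the wrist camera did. I went with the wrist camera, and the contact height bore that out.
- The gripper read about 18 mm wide on the 20 mm rod, but the grip held.

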